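Fetch the vial from behind the bottles

TASK

The vial at the back of the grey tray has to be weighed, but the large bottle, the small bottle and the flask stand round it. First move all three, standing, onto the white bench mat and leave the vial where it is meanwhile; then stand the vial on the middle of the balance pan while they wait there; finally put each of the three back in the tray on the very spot where it stood at the start, everything upright. The small cuvette in the tray's front corner must stay standing.

Things in the scene. Friction and masses are not known exactly. Their poses are not given: they have to be found in the camera images.
- tray: Fixed open grey tray, 168 (x) x 226 (y) mm, rim 19 mm high, floor 4 mm thick. Origin: centre of its underside; x away from the robot, y left (turned up to 0.15 rad). In its frame the vial stands at about (+36, 0) mm; the bottles and flask, in any assignment, left (+36, +64), right (+36, -64) and in front of it (-38, 0). A loose 18 mm high cap lies at (-48, +80) and does not matter.
- mat: Fixed white bench mat, the side area, 290 (its x) x 130 (its y) mm, 3 mm thick. Origin: centre of its underside. Long axis x points away from the robot (turned up to 0.12 rad). Lies left or right of the tray, the balance on the other side. Holds the three in a row, e.g. at x -90, 0, +90 mm.
- balance: Fixed low white laboratory balance with a dark display panel at its front, 200 (x) x 140 (y) mm, casing 40 mm high, with a round steel weighing pan of 96 mm diameter on top. Origin: centre of its underside; x points away from the robot (turned up to 0.12 rad).
- pan (a point): Centre of the upper face of the balance's pan, 54 mm above the worktop; the pan is a flat rigid disc of 96 mm diameter.
- large_bottle: Large square white plastic bottle with a red cap, body 64 x 64 mm and 105 mm high, round cap 40 mm in diameter from 117 to 137 mm above its base; about 0.34 kg. Origin: centre of its underside, z up. Can be lifted by the cap (the cap is fixed).
- small_bottle: Smaller square white plastic bottle with a white cap, body 54 x 54 mm and 85 mm high, round cap 35 mm in diameter from 85 to 103 mm above its base; about 0.12 kg. Origin: centre of its underside, z up. Can be lifted by the cap (the cap is fixed).
- flask: Clear volumetric flask, round belly 62 mm wide up to 42 mm above its base, above it a slim neck 17 mm in diameter up to 136 mm (stopper fixed); about 0.075 kg. Origin: centre of its underside, z up. Can be lifted by the neck.
- vial: Round sample vial with black screw cap, 27 mm in diameter, 68 mm high; about 0.03 kg. Origin: centre of its underside, z up.
- cuvette: Slim upright quartz cuvette, 12 x 13 mm, 51 mm high, loose; stands in the tray's front right corner at about x -52, y -85 mm in the tray's frame. Origin: centre of its underside, z up. To be left standing.
Mind the look-alikes: they are no part of the job. What is shaped like the small_bottle but blue or turquoise is not meant.

How it is judged:
By the outcome, as a careful person would: the job done as asked, in the order asked, and still so for the second after the job is handed in, with the robot touching nothing.
It also fails if it takes over 144 s, if anything falls off the work surface, if the arm or the gripper's body presses on something with over 40 N, if the wrist force passes 120 N, or if a joint passes its speed limit or range.

ROBOT

A 7-joint arm with a two-finger parallel gripper is mounted at the origin on a cart in front of the work surface, level with it; the furniture and walls round the work are solid. World frame = base frame: x ahead of the robot, y to its left, z up, the work surface at z = 0. Lengths are in mm, angles in rad, forces in N, time in s.
With the tool pointing down it reaches from about 400 to 850 mm from the base axis. Payload 4.5 kg.
Tool frame: the origin (TCP) lies midway between the tips of the shut fingers; the grasp point (between the pads) lies manip.pinch_z behind it (manip.pinch_z is the distance from the TCP to the grasp point, in mm); z points along the fingers, y is the line along which they close (so a half turn about z gives the same grasp; the last joint's range is limited). The gripper opens to 85 mm and grips with 20 to 120 N. Pads are 22 mm wide; open, the fingers measure 114 mm over their backs; the gripper's body (76 mm by 85 mm) begins 54 mm behind the grasp point. The pads swing forward as they close: fully open they stand 13 mm farther back than shut.
Start: joints at [-1.108, 0.689, -0.195, 1.565, 0.157, 0.902, -0.215], TCP at [259.847, 568.449, 231.317] pointing down, gripper open.
Joint ranges: [-3.01, 3.01], [-0.46, 2.08], [-1.47, 1.51], [0.13, 2.56], [-1, 4.14], [0.04, 2.09], [-2.66, 2.66]. Speed limits (rad/s): [2.57, 2.57, 3.14, 3.14, 3.14, 3.14, 3.14].

INTERFACE

Orientations are given as a rotation vector (axis times angle).
In Python, from station import status, cams, manip gives the robot as it stands.
- The arm moves only by the shell command python3 -m crank 'ROWS' [FORCE]. ROWS is JSON, a list of rows, each an object with "claw": the opening, from 0 (shut) to 1 (fully open); "slide": the shift along the tool's x, y, z in mm, a list of three; "turn": the turn about the tool's z in rad. A call has 1 to 20 rows; each row is the pose to reach, as a shift and turn from the pose commanded when the call began, along the tool's axes at that moment; what a row does not reach only later rows make up. A row lasts 1/8 s, in which the tool goes at most 62.5 mm and 10.7 degrees, less where a joint would pass 70% of its speed; a pose out of reach is approached as far as the arm can. A call with a gripper value outside its range is refused whole. The fingers move at their own pace and stop on an object; FORCE is the grip in N (left out, the last holds). Time passes only in rows, so rows that repeat a pose let the fingers close. It gives the time, the measured TCP pose, the force, the opening and the grip force at its end, in the units of the state.
- status.state(): the state, without advancing time (a new reading comes with each control period).
- cams.read_camera(name): name is "side" or "top"; returns the picture (384x512x3 uint8, red, green, blue); there is no depth.
- cams.camera_info(name): a dict with "fx", "fy", "cx", "cy" (pixels), "dist_coeffs" ([k1, k2, p1, p2, k3] as OpenCV has them; the pictures are not rectified), "R" (3x3) and "t" (3): a world point X has camera coordinates R X + t. Camera axes: x right, y down, z forward; pixel columns grow to the right and rows downward; lengths in mm; the calibration is good to about 2 mm. A picture is of the moment at which its call begins. camera_info takes no time and is no camera call.
- manip.hand_in(): hands the job in; it is judged then, once.
The state is a dict: "clock": time; "joint_positions": joint angles; "joint_vel": joint speeds; "tau": joint torques, N m; "tool_pos": TCP position; "orientation": TCP orientation; "contact_force": force on the tool from outside, world axes, zero at the start; "wrist_torque": the same for the moment, N m; "finger_gap": opening from 0.0 (shut) to 1.0 (fully open); "gripper_force": force on a finger pad.
Only numpy, scipy, OpenCV 4.12 (cv2) and the standard library are available. Lean on these libraries where they do the work, as an engineer would, in place of code of your own. Each camera call takes 0.05 s, during which the arm holds its last target. There are 200 camera calls.

## Working session

There is one attempt and no reset: what is moved stays moved. The work goes in short steps, Python scripts to look and compute and a shell command to move; the robot and the scene stay as the last step left them, time stands still between calls to the robot, and variables do not carry over. Pictures are saved under pics/ and viewed, at most 14 in all, crops included, and the job is handed in when it is done.

```bash
ls; mkdir -p pics; python3 - <<'E'
from station import status,cams,manip
import cv2,numpy as np
print(status.state(),manip.pinch_z)
for n in("top","side"):
    print(n,cams.camera_info(n))
    cv2.imwrite(f"pics/{n}0.png",cams.read_camera(n)[:,:,::-1])
E
```

```text
pics
{'clock': 0.0, 'joint_positions': array([-1.10819289,  0.69003654, -0.19451636,  1.56634844,  0.15731533,
        0.90247116, -0.21508586]), 'joint_vel': array([ 0.0015638 ,  0.00041827,  0.00036921,  0.00063821, -0.00087108,
        0.00210617,  0.0009544 ]), 'tau': array([ 7.23865414e-04, -5.39609098e+01, -1.26585167e+00, -1.58539206e+01,
        9.16945544e-03,  9.80623561e-03,  6.95325483e-06]), 'tool_pos': array([259.64217672, 567.80504998, 230.45012438]), 'orientation': array([-6.68188617e-01, -3.06944105e+00,  2.90767179e-03]), 'contact_force': array([0.4899229 , 0.8982671 , 0.51722399]), 'wrist_torque': array([-0.0152435 , -0.00548531,  0.00521227]), 'gripper_force': 0.0, 'finger_gap': 1.0051673136780892} 18.700000000000003
top {'fx': 472.76167530386095, 'fy': 472.76167530386095, 'cx': 252.52162706228543, 'cy': 189.74447565239788, 'dist_coeffs': array([-0.11834994,  0.        ,  0.        ,  0.        ,  0.        ]), 'R': array([[-0.05283439, -0.99860109, -0.00209562],
       [-0.97805587,  0.05217067, -0.20170506],
       [ 0.20153222, -0.00860733, -0.97944407]]), 't': array([  30.1485878 ,  528.62889329, 1081.5262197 ])}
side {'fx': 387.5910996536673, 'fy': 387.5910996536673, 'cx': 252.06351616729216, 'cy': 199.54290264497394, 'dist_coeffs': array([-0.02791441,  0.        ,  0.        ,  0.        ,  0.        ]), 'R': array([[ 0.62923457, -0.77713651, -0.01107736],
       [-0.50453405, -0.39758855, -0.76639986],
       [ 0.59119308,  0.48783419, -0.64226829]]), 't': array([-327.84604651,  307.60956774,  594.23265864])}
```

View pics/top0.png

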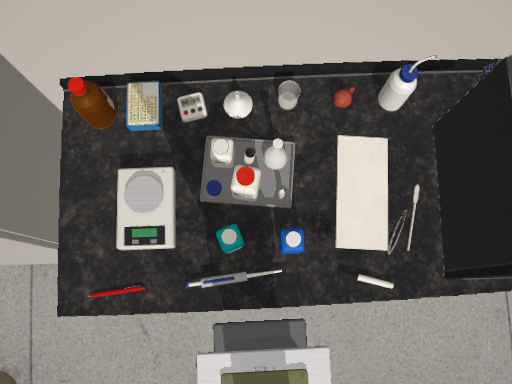

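View pics/side0.png

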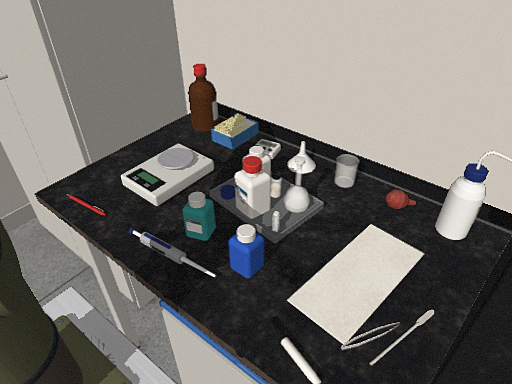

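Top view: the balance is at (146,208) with its pan at (143,192), the tray at (248,172) and the mat at (362,192). In the tray are the small white bottle at (222,150) back left, the vial at (250,156), the flask at (277,155) right, the large bottle (red cap) at (245,178) in front, the cuvette at (281,194) and the loose cap at (214,187).
Small-bottle candidates: white (222,150), turquoise (230,238) and blue (291,240). The white one in the tray fits. The funnel at (238,104) resembles the flask but stands outside the tray. An enlarged crop will confirm.

```bash
cat > h.py <<'E'
from station import status,cams,manip
import cv2,numpy as np
def cam(n):
    c=cams.camera_info(n);K=np.array([[c['fx'],0,c['cx']],[0,c['fy'],c['cy']],[0,0,1]])
    return K,np.array(c['dist_coeffs']),np.array(c['R']),np.array(c['t'])
def unproj(n,px,z):
    K,d,R,t=cam(n);p=cv2.undistortPoints(np.array(px,float).reshape(-1,1,2),K,d).reshape(-1,2)
    r=np.c_[p,np.ones(len(p))]@R;o=-R.T@t
    return o+r*((np.reshape(z,(-1,1))-o[2])/r[:,2:])
def proj(n,X):
    K,d,R,t=cam(n);return cv2.projectPoints(np.array(X,float).reshape(-1,1,3),cv2.Rodrigues(R)[0],t,K,d)[0].reshape(-1,2)
def crop(im,x,y,w,h,s,f,bgr=True):
    c=cv2.resize(im[y:y+h,x:x+w],None,fx=s,fy=s,interpolation=cv2.INTER_CUBIC);cv2.imwrite(f,c);return c
E
python3 - <<'E'
from h import *
a=cv2.imread('pics/top0.png');b=cv2.imread('pics/side0.png')
crop(a,195,125,110,90,7,'pics/c1.png')
crop(b,200,130,130,110,6,'pics/c2.png')
K,d,R,t=cam('top');print(-R.T@t);K,d,R,t=cam('side');print(-R.T@t)
# mat, balance pan by threshold
g=a.min(2)
m=(g>150).astype(np.uint8)
n,l,s,c=cv2.connectedComponentsWithStats(m)
for i in range(1,n):
    if s[i,4]>60 and s[i,1]<300 and s[i,1]>70:print(i,s[i],c[i])
i=l[190,362];ct=cv2.findContours((l==i).astype(np.uint8),0,2)[0][0]
w=unproj('top',ct.reshape(-1,2),3)[:,:2].astype(np.float32);print('mat',cv2.minAreaRect(w))
i=l[240,122];ct=cv2.findContours((l==i).astype(np.uint8),0,2)[0][0]
w=unproj('top',ct.reshape(-1,2),40)[:,:2].astype(np.float32);print('bal',cv2.minAreaRect(w))
E
```

```text
[ 300.65909546   11.83654571 1165.98473942]
[  10.1853328  -422.366098    613.77705011]
2 [381  72  36  39 704] [397.50568182  92.99147727]
4 [128  83  30  42 437] [144.08695652 102.41418764]
5 [224  91  28  27 514] [237.92996109 105.71011673]
7 [178  93  29  26 294] [193.28231293 106.60544218]
11 [279  96  18  13 144] [287.03472222 102.63888889]
27 [ 336  135   52  116 5759] [361.85535683 192.96978642]
28 [211 139  22  26 449] [221.93095768 149.72160356]
29 [265 139  22  31 483] [275.68322981 155.47204969]
31 [ 117  167   57   83 3661] [144.95738869 203.33979787]
32 [231 167  30  32 436] [246.19724771 184.94266055]
33 [408 185  11  65 133] [413.66165414 210.15037594]
35 [222 229  14  15 168] [228.51785714 235.9702381 ]
37 [286 231  15  16 189] [292.99470899 238.67724868]
45 [   0  238   58   30 1186] [ 24.9148398  253.62141653]
60 [247 270  35   7  74] [263.33783784 273.22972973]
65 [358 275  36  14 187] [375.06417112 281.52406417]
72 [188 281  25   6  81] [199.95061728 284.11111111]
110 [ 358  296  115   49 1267] [406.04104183 315.62983425]
mat ((521.6141357421875, -273.68646240234375), (130.49925231933594, 291.1546630859375), 83.68758392333984)
bal ((502.03570556640625, 265.94915771484375), (137.1580352783203, 199.81785583496094), 89.93543243408203)
```

View pics/c1.png

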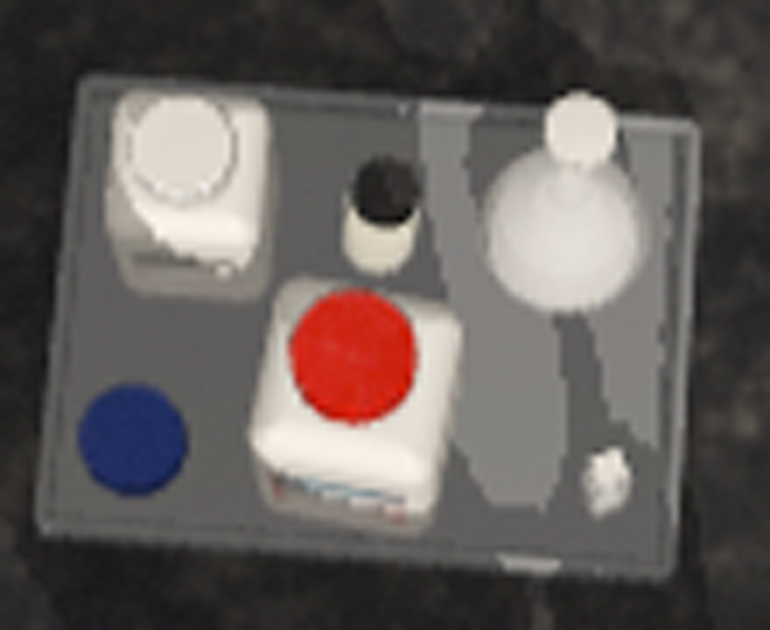

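View pics/c2.png

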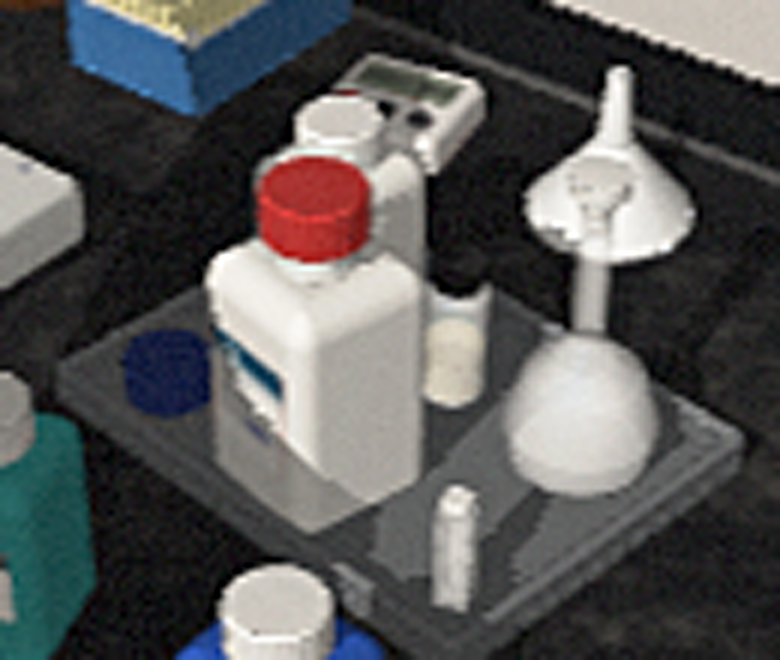

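The crops confirm it. In c1 the white small bottle's cap is at (183,148), the large bottle's red cap at (354,356), the flask stopper at (581,131), the vial cap at (386,191) and the cuvette at (607,485). Next I compute positions.

```bash
python3 - <<'E'
from h import *
T=lambda p:((np.array(p,float)+.5)/7-.5)+[195,125]
S=lambda p:((np.array(p,float)+.5)/6-.5)+[200,130]
np.set_printoptions(precision=1,suppress=True)
top=dict(small=((183,148),107),large=((354,356),141),flask=((581,131),140),vial=((386,191),72),cuv=((610,462),55))
side=dict(small=((341,119),107),large=((315,187),141),flask=((601,174),140),cuv=((459,495),55))
for k,(p,z) in top.items():
    print(k,unproj('top',T(p),z)[0], unproj('side',S(side[k][0]),z)[0] if k in side else '')
c=unproj('top',T([(82,75),(700,122),(668,580),(38,530)]),19)[:,:2]
print('tray',c,cv2.minAreaRect(c.astype(np.float32)),c.mean(0))
o=c.mean(0);yx=(c[0]+c[3]-c[1]-c[2]);a=np.arctan2(yx[1],yx[0])-np.pi/2;Rm=np.array([[np.cos(a),-np.sin(a)],[np.sin(a),np.cos(a)]])
print('yaw',a)
for q in[(36,64),(36,-64),(-38,0),(36,0)]:print(q,o+Rm@q)
a=cv2.imread('pics/top0.png');crop(a,112,160,68,95,6,'pics/c3.png')
for q in(cv2.cvtColor(a,6)[160:225,118:172],):
    h=cv2.HoughCircles(cv2.resize(q,None,fx=4,fy=4,interpolation=2),cv2.HOUGH_GRADIENT,1,50,param1=60,param2=15,minRadius=65,maxRadius=95)
    print(h)
    p=(h[0,:2,:2]+.5)/4-.5+[118,160];print(p,unproj('top',p,54))
st=status.state();print(cv2.Rodrigues(st['orientation'])[0],st['tool_pos'])
E
```

```text
small [627.4  71.2 107. ] [629.2  72.6 107. ]
large [545.   17.5 141. ] [546.7  18.7 141. ]
flask [616.  -59.5 140. ] [618.2 -56.7 140. ]
vial [619.   4.  72.] 
cuv [523.5 -67.8  55. ] [523.9 -65.2  55. ]
tray [[ 684.2  111.8]
 [ 654.4 -111.2]
 [ 487.4  -88. ]
 [ 517.   132.7]] ((585.7592163085938, 11.473556518554688), (224.97479248046875, 168.58119201660156), 82.37311553955078) [585.8  11.3]
yaw -0.1332863745525188
(36, 64) [629.9  70. ]
(36, -64) [612.9 -56.9]
(-38, 0) [548.1  16.4]
(36, 0) [621.4   6.5]
[[[100.5 136.5  77.4]]]
[[142.8 193.8]] [[533.7 267.2  54. ]]
[[-0.9  0.4 -0. ]
 [ 0.4  0.9 -0. ]
 [-0.  -0.  -1. ]] [259.7 567.9 230.6]
```

View pics/c3.png

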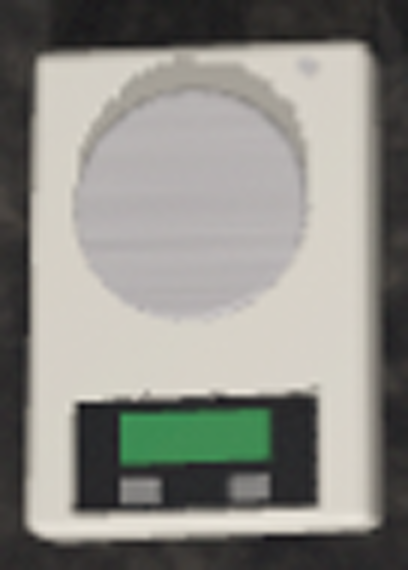

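```bash
python3 -m crank '[{"claw":0.5,"slide":[-37,-26,-10],"turn":-0.1},{"claw":0.5,"slide":[-73,-53,-20],"turn":-0.2},{"claw":0.5,"slide":[-110,-79,-30],"turn":-0.3},{"claw":0.5,"slide":[-146,-105,-30],"turn":-0.429},{"claw":0.5,"slide":[-183,-132,-30],"turn":-0.429},{"claw":0.5,"slide":[-219,-158,-30],"turn":-0.429},{"claw":0.5,"slide":[-256,-184,-30],"turn":-0.429},{"claw":0.5,"slide":[-293,-210,-30],"turn":-0.429},{"claw":0.5,"slide":[-329,-237,-30],"turn":-0.429},{"claw":0.5,"slide":[-366,-263,-30],"turn":-0.429},{"claw":0.5,"slide":[-402,-289,-30],"turn":-0.429},{"claw":0.5,"slide":[-439,-316,-30],"turn":-0.429},{"claw":0.5,"slide":[-475,-342,-30],"turn":-0.429},{"claw":0.5,"slide":[-512,-368,-30],"turn":-0.429},{"claw":0.5,"slide":[-549,-395,-30],"turn":-0.429},{"claw":0.5,"slide":[-585,-421,-30],"turn":-0.429},{"claw":0.5,"slide":[-585,-421,-30],"turn":-0.429},{"claw":0.5,"slide":[-585,-421,-30],"turn":-0.429},{"claw":0.5,"slide":[-585,-421,-30],"turn":-0.429}]' 30
python3 - <<'E'
from h import *
s=status.state();print(s['tool_pos'],cv2.Rodrigues(s['orientation'])[0],s['contact_force'],s['joint_positions'])
E
```

```text
clock: 2.48
tool_pos: [616.3, -55.8, 261.3]
orientation: [0.005, -3.141, -0.002]
contact_force: [-0.4, -0.5, -0.2]
finger_gap: 0.502
gripper_force: 0.0
[616.30858784 -55.78575478 261.29100894] [[-9.99995696e-01 -2.86923579e-03 -6.13146241e-04]
 [-2.86987744e-03  9.99995333e-01  1.04817732e-03]
 [ 6.10135911e-04  1.04993247e-03 -9.99999263e-01]] [-0.4149436  -0.46623651 -0.21592939] [ 0.21909488  0.66261982 -0.36626651  1.54285237  0.26603254  0.98624675
  1.34973114]
```

```bash
python3 -m crank '[{"claw":0.5,"slide":[0,0,40],"turn":0},{"claw":0.5,"slide":[0,0,80],"turn":0},{"claw":0.5,"slide":[0,0,120],"turn":0},{"claw":0.5,"slide":[0,0,150],"turn":0},{"claw":0.5,"slide":[0,0,170],"turn":0},{"claw":0.5,"slide":[0,0,183],"turn":0},{"claw":0.5,"slide":[0,0,183],"turn":0},{"claw":0.5,"slide":[0,0,183],"turn":0},{"claw":0.5,"slide":[0,0,183],"turn":0}]' 25
python3 - <<'E'
from h import *
for n in('top','side'):
    a=cams.read_camera(n)[:,:,::-1]
    x,y=(225,120) if n=='top' else (245,120)
    crop(a,x,y,90,90,4,f'pics/{n}1.png')
cv2.imwrite('pics/f1.png',np.hstack([cv2.imread('pics/top1.png'),cv2.imread('pics/side1.png')]))
E
```

```text
clock: 3.6
tool_pos: [617.6, -57.6, 79.3]
orientation: [-0.0, 3.14, 0.0]
contact_force: [0.6, 0.4, 0.1]
finger_gap: 0.501
gripper_force: 0.0
```

View pics/f1.png

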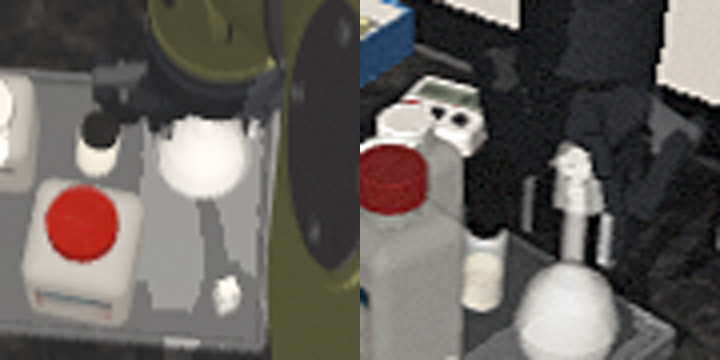

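```bash
python3 -m crank '[{"claw":0,"slide":[0,0,0],"turn":0},{"claw":0,"slide":[0,0,0],"turn":0},{"claw":0,"slide":[0,0,0],"turn":0},{"claw":0,"slide":[0,0,0],"turn":0},{"claw":0,"slide":[0,0,0],"turn":0},{"claw":0,"slide":[0,0,0],"turn":0}]' 25
python3 -m crank '[{"claw":0,"slide":[0,0,-10],"turn":0},{"claw":0,"slide":[0,0,-30],"turn":0},{"claw":0,"slide":[0,0,-60],"turn":0},{"claw":0,"slide":[0,0,-90],"turn":0},{"claw":0,"slide":[0,0,-110],"turn":0},{"claw":0,"slide":[0,0,-120],"turn":0},{"claw":0,"slide":[1,-12,-120],"turn":0},{"claw":0,"slide":[2,-40,-120],"turn":0},{"claw":0,"slide":[3,-75,-120],"turn":0},{"claw":0,"slide":[4,-110,-120],"turn":0},{"claw":0,"slide":[5,-145,-120],"turn":0},{"claw":0,"slide":[6,-180,-120],"turn":0},{"claw":0,"slide":[6,-208,-120],"turn":0},{"claw":0,"slide":[6,-222,-120],"turn":0},{"claw":0,"slide":[6,-226,-120],"turn":0},{"claw":0,"slide":[6,-226,-120],"turn":0},{"claw":0,"slide":[6,-226,-120],"turn":0}]'
```

```text
clock: 4.45
tool_pos: [617.0, -57.7, 78.5]
orientation: [-0.0, 3.141, 0.0]
contact_force: [-1.2, 0.4, 6.0]
finger_gap: 0.19
gripper_force: 24.5
clock: 6.58
tool_pos: [611.3, -281.8, 198.3]
orientation: [-0.004, 3.141, 0.002]
contact_force: [-0.3, 0.6, -0.8]
finger_gap: 0.189
gripper_force: 24.4
```

```bash
python3 -m crank '[{"claw":0,"slide":[0,0,12],"turn":0},{"claw":0,"slide":[0,0,40],"turn":0},{"claw":0,"slide":[0,0,70],"turn":0},{"claw":0,"slide":[0,0,95],"turn":0},{"claw":0,"slide":[0,0,110],"turn":0},{"claw":0,"slide":[0,0,117],"turn":0},{"claw":0,"slide":[0,0,120],"turn":0},{"claw":0,"slide":[0,0,120.5],"turn":0},{"claw":0,"slide":[0,0,120.5],"turn":0},{"claw":0,"slide":[0,0,120.5],"turn":0}]'
python3 -m crank '[{"claw":0.5,"slide":[0,0,0],"turn":0},{"claw":0.5,"slide":[0,0,0],"turn":0},{"claw":0.5,"slide":[0,0,0],"turn":0},{"claw":0.5,"slide":[0,0,0],"turn":0},{"claw":0.5,"slide":[0,0,-15],"turn":0},{"claw":0.5,"slide":[0,0,-40],"turn":0},{"claw":0.6,"slide":[0,0,-80],"turn":0},{"claw":0.6,"slide":[0,0,-120],"turn":0},{"claw":0.6,"slide":[0,0,-160],"turn":0},{"claw":0.6,"slide":[0,0,-182],"turn":0},{"claw":0.6,"slide":[0,0,-182],"turn":0}]'
```

```text
clock: 7.82
tool_pos: [611.2, -283.8, 78.3]
orientation: [-0.0, 3.141, -0.0]
contact_force: [0.3, 0.2, -1.0]
finger_gap: 0.193
gripper_force: 24.4
clock: 9.2
tool_pos: [612.2, -283.9, 262.8]
orientation: [-0.0, 3.136, -0.003]
contact_force: [1.0, 0.2, -0.8]
finger_gap: 0.596
gripper_force: 0.0
```

```bash
python3 -m crank '[{"claw":0.75,"slide":[3,12,0],"turn":0},{"claw":0.75,"slide":[9,42,0],"turn":0},{"claw":0.75,"slide":[18,84,0],"turn":0},{"claw":0.75,"slide":[27,126,0],"turn":0},{"claw":0.75,"slide":[36,168,0],"turn":0},{"claw":0.75,"slide":[45,210,0],"turn":0},{"claw":0.75,"slide":[54,252,0],"turn":0},{"claw":0.75,"slide":[62,288,0],"turn":0},{"claw":0.75,"slide":[65,301.6,0],"turn":0},{"claw":0.75,"slide":[65,301.6,20],"turn":0},{"claw":0.75,"slide":[65,301.6,55],"turn":0},{"claw":0.75,"slide":[65,301.6,90],"turn":0},{"claw":0.75,"slide":[65,301.6,120],"turn":0},{"claw":0.75,"slide":[65,301.6,138],"turn":0},{"claw":0.75,"slide":[65,301.6,147],"turn":0},{"claw":0.75,"slide":[65,301.6,147],"turn":0},{"claw":0.75,"slide":[65,301.6,147],"turn":0},{"claw":0.75,"slide":[65,301.6,147],"turn":0}]' 60
python3 -m crank '[{"claw":0,"slide":[0,0,0],"turn":0},{"claw":0,"slide":[0,0,0],"turn":0},{"claw":0,"slide":[0,0,0],"turn":0},{"claw":0,"slide":[0,0,0],"turn":0},{"claw":0,"slide":[0,0,0],"turn":0},{"claw":0,"slide":[0,0,0],"turn":0}]' 60
python3 - <<'E'
from h import *
for n in('top','side'):
    a=cams.read_camera(n)[:,:,::-1]
    x,y=(200,120) if n=='top' else (210,120)
    crop(a,x,y,100,100,4,f'pics/{n}2.png')
cv2.imwrite('pics/f2.png',np.hstack([cv2.imread('pics/top2.png'),cv2.imread('pics/side2.png')]))
E
```

```text
clock: 11.45
tool_pos: [546.4, 17.9, 113.5]
orientation: [0.0, 3.14, 0.0]
contact_force: [-0.5, -0.7, 0.2]
finger_gap: 0.748
gripper_force: 0.0
clock: 12.2
tool_pos: [546.3, 18.2, 113.5]
orientation: [-0.001, 3.14, 0.0]
contact_force: [-0.4, 1.0, 5.7]
finger_gap: 0.452
gripper_force: 60.1
```

View pics/f2.png

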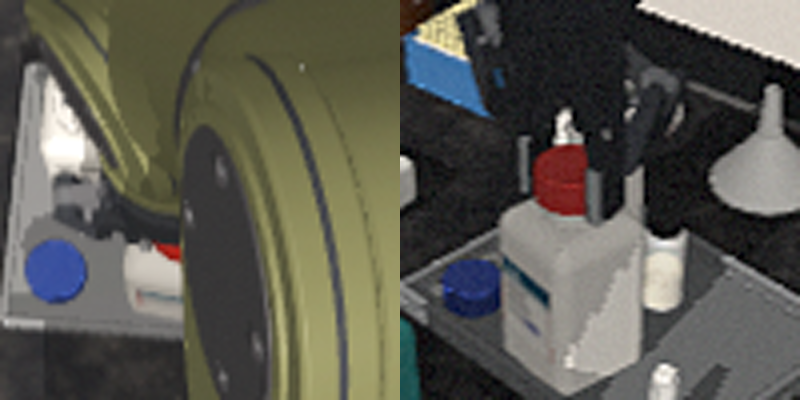

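```bash
python3 -m crank '[{"claw":0,"slide":[0,0,-6],"turn":0},{"claw":0,"slide":[0,0,-25],"turn":0},{"claw":0,"slide":[0,0,-50],"turn":0},{"claw":0,"slide":[0,0,-80],"turn":0},{"claw":0,"slide":[0,0,-110],"turn":0},{"claw":0,"slide":[0,0,-125],"turn":0},{"claw":0,"slide":[0,0,-130],"turn":0},{"claw":0,"slide":[4,-10,-130],"turn":0},{"claw":0,"slide":[14,-35,-130],"turn":0},{"claw":0,"slide":[28,-70,-130],"turn":0},{"claw":0,"slide":[44,-108,-130],"turn":0},{"claw":0,"slide":[60,-147,-130],"turn":0},{"claw":0,"slide":[76,-187,-130],"turn":0},{"claw":0,"slide":[90,-222,-130],"turn":0},{"claw":0,"slide":[102,-252,-130],"turn":0},{"claw":0,"slide":[110,-272,-130],"turn":0},{"claw":0,"slide":[114,-282,-130],"turn":0},{"claw":0,"slide":[114,-282,-130],"turn":0},{"claw":0,"slide":[114,-282,-130],"turn":0}]'
python3 -m crank '[{"claw":0,"slide":[0,0,10],"turn":0},{"claw":0,"slide":[0,0,35],"turn":0},{"claw":0,"slide":[0,0,65],"turn":0},{"claw":0,"slide":[0,0,95],"turn":0},{"claw":0,"slide":[0,0,115],"turn":0},{"claw":0,"slide":[0,0,125],"turn":0},{"claw":0,"slide":[0,0,129],"turn":0},{"claw":0,"slide":[0,0,130.5],"turn":0},{"claw":0,"slide":[0,0,130.5],"turn":0},{"claw":0,"slide":[0,0,130.5],"turn":0}]'
```

```text
clock: 14.68
tool_pos: [432.3, -262.8, 242.6]
orientation: [-0.003, 3.141, 0.002]
contact_force: [-0.5, -0.3, -2.7]
finger_gap: 0.454
gripper_force: 61.0
clock: 15.92
tool_pos: [432.2, -264.3, 112.7]
orientation: [-0.0, 3.141, -0.001]
contact_force: [0.2, 0.6, -3.3]
finger_gap: 0.449
gripper_force: 61.0
```

```bash
python3 -m crank '[{"claw":0,"slide":[0,0,0.8],"turn":0},{"claw":0,"slide":[0,0,0.8],"turn":0},{"claw":0.75,"slide":[0,0,0.8],"turn":0},{"claw":0.75,"slide":[0,0,0.8],"turn":0},{"claw":0.75,"slide":[0,0,0.8],"turn":0},{"claw":0.75,"slide":[0,0,0.8],"turn":0},{"claw":0.75,"slide":[0,0,-10],"turn":0},{"claw":0.75,"slide":[0,0,-40],"turn":0},{"claw":0.75,"slide":[0,0,-80],"turn":0},{"claw":0.75,"slide":[0,0,-120],"turn":0},{"claw":0.75,"slide":[0,0,-148],"turn":0},{"claw":0.75,"slide":[0,0,-148],"turn":0}]'
python3 -m crank '[{"claw":0.75,"slide":[-8,13,0],"turn":0},{"claw":0.75,"slide":[-26,45,0],"turn":0},{"claw":0.75,"slide":[-51,88,0],"turn":0},{"claw":0.75,"slide":[-77,131,0],"turn":0},{"claw":0.75,"slide":[-102,174,0],"turn":0},{"claw":0.75,"slide":[-127,217,0],"turn":0},{"claw":0.75,"slide":[-152,260,0],"turn":0},{"claw":0.75,"slide":[-176,300,0],"turn":0},{"claw":0.75,"slide":[-190,325,0],"turn":0},{"claw":0.75,"slide":[-196.3,335.5,0],"turn":0},{"claw":0.75,"slide":[-196.3,335.5,25],"turn":0},{"claw":0.75,"slide":[-196.3,335.5,65],"turn":0},{"claw":0.75,"slide":[-196.3,335.5,105],"turn":0},{"claw":0.75,"slide":[-196.3,335.5,140],"turn":0},{"claw":0.75,"slide":[-196.3,335.5,160],"turn":0},{"claw":0.75,"slide":[-196.3,335.5,167],"turn":0},{"claw":0.75,"slide":[-196.3,335.5,167],"turn":0},{"claw":0.75,"slide":[-196.3,335.5,167],"turn":0},{"claw":0.75,"slide":[-196.3,335.5,167],"turn":0}]' 40
python3 - <<'E'
from h import *
for n in('top','side'):
    a=cams.read_camera(n)[:,:,::-1]
    x,y=(195,120) if n=='top' else (210,110)
    crop(a,x,y,100,100,4,f'pics/{n}3.png')
cv2.imwrite('pics/f3.png',np.hstack([cv2.imread('pics/top3.png'),cv2.imread('pics/side3.png')]))
E
```

```text
clock: 17.42
tool_pos: [433.2, -264.6, 262.9]
orientation: [0.0, 3.137, -0.004]
contact_force: [0.7, -0.1, -0.3]
finger_gap: 0.746
gripper_force: 0.0
clock: 19.8
tool_pos: [628.7, 71.5, 94.3]
orientation: [-0.0, 3.14, 0.001]
contact_force: [0.9, -0.8, 0.4]
finger_gap: 0.751
gripper_force: 0.0
```

View pics/f3.png

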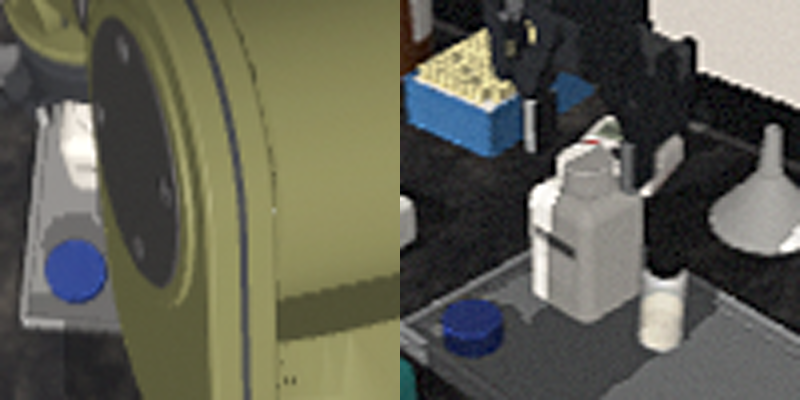

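```bash
python3 -m crank '[{"claw":0.75,"slide":[0,0,1.5],"turn":0},{"claw":0,"slide":[0,0,1.5],"turn":0},{"claw":0,"slide":[0,0,1.5],"turn":0},{"claw":0,"slide":[0,0,1.5],"turn":0},{"claw":0,"slide":[0,0,1.5],"turn":0},{"claw":0,"slide":[0,0,1.5],"turn":0},{"claw":0,"slide":[0,0,1.5],"turn":0}]' 40
python3 -m crank '[{"claw":0,"slide":[0,0,-6],"turn":0},{"claw":0,"slide":[0,0,-25],"turn":0},{"claw":0,"slide":[0,0,-55],"turn":0},{"claw":0,"slide":[0,0,-90],"turn":0},{"claw":0,"slide":[0,0,-120],"turn":0},{"claw":0,"slide":[0,0,-140],"turn":0},{"claw":0,"slide":[0,0,-145],"turn":0},{"claw":0,"slide":[3,-10,-145],"turn":0},{"claw":0,"slide":[11,-35,-145],"turn":0},{"claw":0,"slide":[24,-77,-145],"turn":0},{"claw":0,"slide":[38,-122,-145],"turn":0},{"claw":0,"slide":[53,-170,-145],"turn":0},{"claw":0,"slide":[67,-218,-145],"turn":0},{"claw":0,"slide":[82,-264,-145],"turn":0},{"claw":0,"slide":[94,-305,-145],"turn":0},{"claw":0,"slide":[103,-333,-145],"turn":0},{"claw":0,"slide":[106.7,-345,-145],"turn":0},{"claw":0,"slide":[106.7,-345,-145],"turn":0},{"claw":0,"slide":[106.7,-345,-145],"turn":0}]'
python3 -m crank '[{"claw":0,"slide":[0,0,10],"turn":0},{"claw":0,"slide":[0,0,35],"turn":0},{"claw":0,"slide":[0,0,70],"turn":0},{"claw":0,"slide":[0,0,105],"turn":0},{"claw":0,"slide":[0,0,130],"turn":0},{"claw":0,"slide":[0,0,140],"turn":0},{"claw":0,"slide":[0,0,144],"turn":0},{"claw":0,"slide":[0,0,146],"turn":0},{"claw":0,"slide":[0,0,146],"turn":0},{"claw":0,"slide":[0,0,146],"turn":0}]'
```

```text
clock: 20.78
tool_pos: [628.3, 71.7, 92.0]
orientation: [-0.001, 3.141, 0.001]
contact_force: [0.9, 0.9, 2.8]
finger_gap: 0.382
gripper_force: 39.9
clock: 23.15
tool_pos: [522.1, -271.5, 236.6]
orientation: [-0.005, 3.141, 0.002]
contact_force: [0.6, 1.1, -1.3]
finger_gap: 0.384
gripper_force: 39.8
clock: 24.4
tool_pos: [521.9, -273.8, 91.4]
orientation: [0.0, 3.141, -0.001]
contact_force: [-0.2, 0.3, -0.9]
finger_gap: 0.383
gripper_force: 39.8
```

```bash
python3 -m crank '[{"claw":0.75,"slide":[0,0,0],"turn":0},{"claw":0.75,"slide":[0,0,0],"turn":0},{"claw":0.75,"slide":[0,0,0],"turn":0},{"claw":0.75,"slide":[0,0,0],"turn":0},{"claw":0.75,"slide":[0,0,-12],"turn":0},{"claw":0.75,"slide":[0,0,-50],"turn":0},{"claw":0.75,"slide":[0,0,-90],"turn":0},{"claw":0.75,"slide":[0,0,-130],"turn":0},{"claw":0.75,"slide":[0,0,-160],"turn":0},{"claw":0.75,"slide":[0,0,-170],"turn":0},{"claw":0.75,"slide":[0,0,-170],"turn":0}]'
python3 - <<'E'
from h import *
t=cams.read_camera('top')[:,:,::-1];s=cams.read_camera('side')[:,:,::-1]
cv2.imwrite('pics/t4.png',t)
b=cv2.resize(s[100:350,200:450],(400,400),interpolation=2)
a=crop(t,220,120,80,80,5,'pics/x.png')
cv2.imwrite('pics/f4.png',np.hstack([a,b]))
E
```

```text
clock: 25.78
tool_pos: [521.4, -273.6, 261.0]
orientation: [-0.0, 3.141, -0.001]
contact_force: [0.2, 0.6, -1.5]
finger_gap: 0.746
gripper_force: 0.0
```

View pics/f4.png

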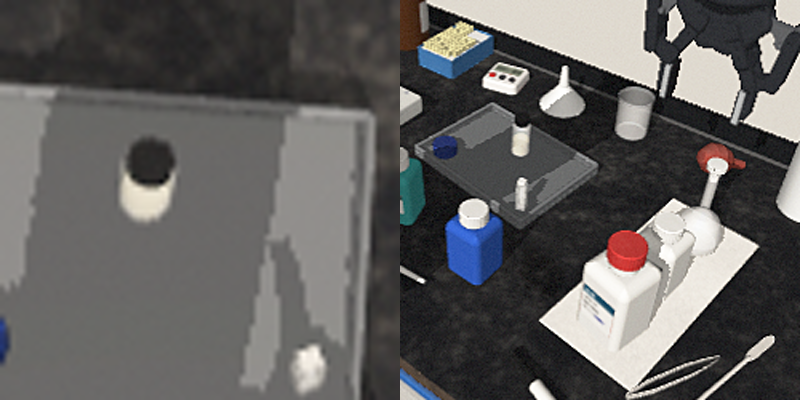

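The three stand upright on the mat, in the right half of the picture at about (622,290), (668,240) and (708,210). The vial with its cap at (151,162) in the left half is untouched, and the cuvette is standing. Now the vial.

```bash
python3 -m crank '[{"claw":0.75,"slide":[-4,11,0],"turn":0},{"claw":0.75,"slide":[-15,42,0],"turn":0},{"claw":0.75,"slide":[-30,85,0],"turn":0},{"claw":0.75,"slide":[-46,130,0],"turn":0},{"claw":0.75,"slide":[-62,175,0],"turn":0},{"claw":0.75,"slide":[-77,218,0],"turn":0},{"claw":0.75,"slide":[-90,255,0],"turn":0},{"claw":0.75,"slide":[-98.4,278.7,0],"turn":0},{"claw":0.75,"slide":[-98.4,278.7,20],"turn":0},{"claw":0.75,"slide":[-98.4,278.7,60],"turn":0},{"claw":0.75,"slide":[-98.4,278.7,100],"turn":0},{"claw":0.75,"slide":[-98.4,278.7,140],"turn":0},{"claw":0.75,"slide":[-98.4,278.7,180],"turn":0},{"claw":0.75,"slide":[-98.4,278.7,215],"turn":0},{"claw":0.75,"slide":[-98.4,278.7,232],"turn":0},{"claw":0.75,"slide":[-98.4,278.7,239],"turn":0},{"claw":0.75,"slide":[-98.4,278.7,239],"turn":0},{"claw":0.75,"slide":[-98.4,278.7,239],"turn":0}]' 25
python3 -m crank '[{"claw":0,"slide":[0,0,0],"turn":0},{"claw":0,"slide":[0,0,0],"turn":0},{"claw":0,"slide":[0,0,0],"turn":0},{"claw":0,"slide":[0,0,0],"turn":0},{"claw":0,"slide":[0,0,0],"turn":0},{"claw":0,"slide":[0,0,0],"turn":0}]' 25
```

```text
clock: 28.12
tool_pos: [620.8, 5.3, 23.0]
orientation: [-0.0, 3.139, 0.001]
contact_force: [-0.0, 0.0, -0.1]
finger_gap: 0.75
gripper_force: 0.0
clock: 28.88
tool_pos: [620.2, 5.2, 22.3]
orientation: [-0.0, 3.141, 0.0]
contact_force: [-1.2, -0.0, 5.3]
finger_gap: 0.302
gripper_force: 26.4
```

```bash
python3 -m crank '[{"claw":0,"slide":[0,0,-8],"turn":0},{"claw":0,"slide":[0,0,-30],"turn":0},{"claw":0,"slide":[0,0,-60],"turn":0},{"claw":0,"slide":[0,0,-85],"turn":0},{"claw":0,"slide":[0,0,-100],"turn":0},{"claw":0,"slide":[4,12,-105],"turn":0},{"claw":0,"slide":[13,40,-105],"turn":0},{"claw":0,"slide":[26,80,-105],"turn":0},{"claw":0,"slide":[39,120,-105],"turn":0},{"claw":0,"slide":[53,162,-105],"turn":0},{"claw":0,"slide":[66,202,-105],"turn":0},{"claw":0,"slide":[77,235,-105],"turn":0},{"claw":0,"slide":[83,254,-105],"turn":0},{"claw":0,"slide":[85.5,261,-105],"turn":0},{"claw":0,"slide":[85.5,261,-95],"turn":0},{"claw":0,"slide":[85.5,261,-75],"turn":0},{"claw":0,"slide":[85.5,261,-60],"turn":0},{"claw":0,"slide":[85.5,261,-53],"turn":0},{"claw":0,"slide":[85.5,261,-51],"turn":0},{"claw":0,"slide":[85.5,261,-51],"turn":0}]'
python3 - <<'E'
from h import *
for n in('top','side'):
    a=cams.read_camera(n)[:,:,::-1]
    x,y=(100,150) if n=='top' else (115,120)
    crop(a,x,y,100,100,4,f'pics/{n}5.png')
cv2.imwrite('pics/f5.png',np.hstack([cv2.imread('pics/top5.png'),cv2.imread('pics/side5.png')]))
E
python3 -m crank '[{"claw":0,"slide":[0,0,0.5],"turn":0},{"claw":0,"slide":[0,0,1],"turn":0},{"claw":0,"slide":[0,0,1],"turn":0}]'
```

```text
clock: 31.38
tool_pos: [534.6, 266.1, 73.1]
orientation: [0.0, 3.141, 0.001]
contact_force: [0.7, -0.7, -0.4]
finger_gap: 0.304
gripper_force: 25.9
clock: 31.85
tool_pos: [534.6, 266.3, 72.3]
orientation: [-0.0, 3.141, 0.001]
contact_force: [-0.1, -0.4, 5.1]
finger_gap: 0.305
gripper_force: 26.3
```

View pics/f5.png

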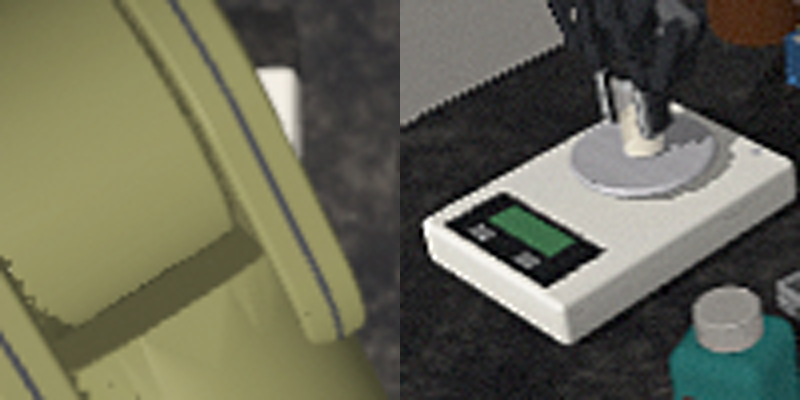

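```bash
python3 -m crank '[{"claw":0.5,"slide":[0,0,0],"turn":0},{"claw":0.5,"slide":[0,0,0],"turn":0},{"claw":0.5,"slide":[0,0,0],"turn":0},{"claw":0.5,"slide":[0,0,0],"turn":0},{"claw":0.5,"slide":[0,0,-12],"turn":0},{"claw":0.5,"slide":[0,0,-45],"turn":0},{"claw":0.5,"slide":[0,0,-85],"turn":0},{"claw":0.5,"slide":[0,0,-125],"turn":0},{"claw":0.5,"slide":[0,0,-165],"turn":0},{"claw":0.5,"slide":[0,0,-189],"turn":0},{"claw":0.5,"slide":[0,0,-189],"turn":0}]'
python3 -m crank '[{"claw":0.75,"slide":[0,-12,0],"turn":0},{"claw":0.75,"slide":[1,-42,0],"turn":0},{"claw":0.75,"slide":[2,-84,0],"turn":0},{"claw":0.75,"slide":[3,-126,0],"turn":0},{"claw":0.75,"slide":[4,-168,0],"turn":0},{"claw":0.75,"slide":[5,-210,0],"turn":0},{"claw":0.75,"slide":[6,-252,0],"turn":0},{"claw":0.75,"slide":[7,-294,0],"turn":0},{"claw":0.75,"slide":[8,-336,0],"turn":0},{"claw":0.75,"slide":[9,-378,0],"turn":0},{"claw":0.75,"slide":[10,-420,0],"turn":0},{"claw":0.75,"slide":[11,-462,0],"turn":0},{"claw":0.75,"slide":[12,-500,0],"turn":0},{"claw":0.75,"slide":[12.9,-530,0],"turn":0},{"claw":0.75,"slide":[12.9,-539.5,0],"turn":0},{"claw":0.75,"slide":[12.9,-539.5,0],"turn":0},{"claw":0.75,"slide":[12.9,-539.5,0],"turn":0},{"claw":0.75,"slide":[12.9,-539.5,0],"turn":0}]'
python3 - <<'E'
from h import *
t=cams.read_camera('top')[:,:,::-1];s=cams.read_camera('side')[:,:,::-1]
a=crop(t,112,160,68,66,6,'pics/x.png');b=cv2.resize(s[100:300,100:300],(396,396),interpolation=2)
cv2.imwrite('pics/f6.png',np.hstack([a,b]))
E
```

```text
clock: 33.22
tool_pos: [535.3, 266.9, 263.6]
orientation: [-0.0, 3.137, 0.004]
contact_force: [-0.6, 0.3, -0.5]
finger_gap: 0.499
gripper_force: 0.0
clock: 35.48
tool_pos: [521.8, -271.8, 260.9]
orientation: [-0.004, 3.142, 0.001]
contact_force: [0.3, -0.4, -0.3]
finger_gap: 0.752
gripper_force: 0.0
```

View pics/f6.png

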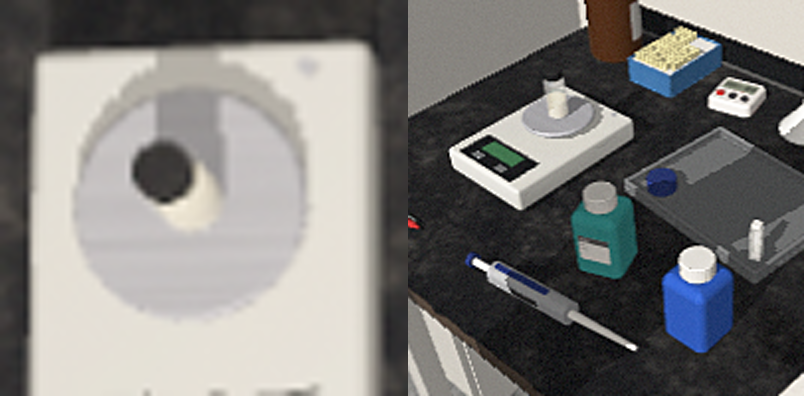

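```bash
python3 -c "
from h import *
print(unproj('top',[138.75,188.25],122),unproj('top',[143.4,193.6],54))"
python3 -m crank '[{"claw":0.75,"slide":[0,0,12],"turn":0},{"claw":0.75,"slide":[0,0,50],"turn":0},{"claw":0.75,"slide":[0,0,90],"turn":0},{"claw":0.75,"slide":[0,0,125],"turn":0},{"claw":0.75,"slide":[0,0,155],"turn":0},{"claw":0.75,"slide":[0,0,167],"turn":0},{"claw":0.75,"slide":[0,0,170],"turn":0},{"claw":0.75,"slide":[0,0,170],"turn":0},{"claw":0.75,"slide":[0,0,170],"turn":0},{"claw":0,"slide":[0,0,170],"turn":0},{"claw":0,"slide":[0,0,170],"turn":0},{"claw":0,"slide":[0,0,170],"turn":0},{"claw":0,"slide":[0,0,170],"turn":0},{"claw":0,"slide":[0,0,170],"turn":0},{"claw":0,"slide":[0,0,170],"turn":0}]' 40
python3 -m crank '[{"claw":0,"slide":[0,0,-6],"turn":0},{"claw":0,"slide":[0,0,-25],"turn":0},{"claw":0,"slide":[0,0,-55],"turn":0},{"claw":0,"slide":[0,0,-90],"turn":0},{"claw":0,"slide":[0,0,-120],"turn":0},{"claw":0,"slide":[0,0,-140],"turn":0},{"claw":0,"slide":[0,0,-146],"turn":0},{"claw":0,"slide":[-3,10,-146],"turn":0},{"claw":0,"slide":[-11,35,-146],"turn":0},{"claw":0,"slide":[-24,77,-146],"turn":0},{"claw":0,"slide":[-38,122,-146],"turn":0},{"claw":0,"slide":[-53,170,-146],"turn":0},{"claw":0,"slide":[-67,218,-146],"turn":0},{"claw":0,"slide":[-82,264,-146],"turn":0},{"claw":0,"slide":[-94,305,-146],"turn":0},{"claw":0,"slide":[-103,333,-146],"turn":0},{"claw":0,"slide":[-106.7,345,-146],"turn":0},{"claw":0,"slide":[-106.7,345,-146],"turn":0},{"claw":0,"slide":[-106.7,345,-146],"turn":0}]'
python3 -m crank '[{"claw":0,"slide":[0,0,10],"turn":0},{"claw":0,"slide":[0,0,35],"turn":0},{"claw":0,"slide":[0,0,70],"turn":0},{"claw":0,"slide":[0,0,105],"turn":0},{"claw":0,"slide":[0,0,130],"turn":0},{"claw":0,"slide":[0,0,140],"turn":0},{"claw":0,"slide":[0,0,144],"turn":0},{"claw":0,"slide":[0,0,145],"turn":0},{"claw":0,"slide":[0,0,145],"turn":0},{"claw":0,"slide":[0,0,145],"turn":0}]'
```

```text
[[532.70984543 260.72265504 122.        ]] [[534.00513654 265.61752085  54.        ]]
clock: 37.45
tool_pos: [522.0, -273.4, 91.5]
orientation: [-0.001, 3.141, -0.0]
contact_force: [0.0, 1.6, 6.0]
finger_gap: 0.385
gripper_force: 39.6
clock: 39.83
tool_pos: [627.7, 69.3, 236.3]
orientation: [-0.003, -3.14, 0.003]
contact_force: [0.3, -0.9, -0.8]
finger_gap: 0.38
gripper_force: 39.9
clock: 41.08
tool_pos: [628.8, 71.8, 92.6]
orientation: [-0.0, 3.14, 0.001]
contact_force: [0.4, -0.6, 1.0]
finger_gap: 0.382
gripper_force: 40.1
```

```bash
python3 -m crank '[{"claw":0.75,"slide":[0,0,0.3],"turn":0},{"claw":0.75,"slide":[0,0,0.3],"turn":0},{"claw":0.75,"slide":[0,0,0],"turn":0},{"claw":0.75,"slide":[0,0,0],"turn":0},{"claw":0.75,"slide":[0,0,-12],"turn":0},{"claw":0.75,"slide":[0,0,-50],"turn":0},{"claw":0.75,"slide":[0,0,-90],"turn":0},{"claw":0.75,"slide":[0,0,-130],"turn":0},{"claw":0.75,"slide":[0,0,-160],"turn":0},{"claw":0.75,"slide":[0,0,-168],"turn":0},{"claw":0.75,"slide":[0,0,-168],"turn":0}]'
python3 -m crank '[{"claw":0.75,"slide":[8,-13,0],"turn":0},{"claw":0.75,"slide":[26,-45,0],"turn":0},{"claw":0.75,"slide":[51,-88,0],"turn":0},{"claw":0.75,"slide":[77,-131,0],"turn":0},{"claw":0.75,"slide":[102,-174,0],"turn":0},{"claw":0.75,"slide":[127,-217,0],"turn":0},{"claw":0.75,"slide":[152,-260,0],"turn":0},{"claw":0.75,"slide":[176,-300,0],"turn":0},{"claw":0.75,"slide":[190,-325,0],"turn":0},{"claw":0.75,"slide":[196.3,-335.5,0],"turn":0},{"claw":0.75,"slide":[196.3,-335.5,15],"turn":0},{"claw":0.75,"slide":[196.3,-335.5,50],"turn":0},{"claw":0.75,"slide":[196.3,-335.5,90],"turn":0},{"claw":0.75,"slide":[196.3,-335.5,125],"turn":0},{"claw":0.75,"slide":[196.3,-335.5,142],"turn":0},{"claw":0.75,"slide":[196.3,-335.5,148],"turn":0},{"claw":0.75,"slide":[196.3,-335.5,148],"turn":0},{"claw":0.75,"slide":[196.3,-335.5,148],"turn":0},{"claw":0.75,"slide":[196.3,-335.5,148],"turn":0}]'
python3 -m crank '[{"claw":0,"slide":[0,0,0],"turn":0},{"claw":0,"slide":[0,0,0],"turn":0},{"claw":0,"slide":[0,0,0],"turn":0},{"claw":0,"slide":[0,0,0],"turn":0},{"claw":0,"slide":[0,0,0],"turn":0},{"claw":0,"slide":[0,0,0],"turn":0}]' 60
python3 - <<'E'
from h import *
t=cams.read_camera('top')
g=t.max(2);m=((g<80)).astype(np.uint8);m[:,:125]=0;m[:,165:]=0;m[:170]=0;m[215:]=0
n,l,s,c=cv2.connectedComponentsWithStats(m)
for i in range(1,n):
    if s[i,4]>20:print(s[i],c[i],unproj('top',c[i],122))
print(proj('top',[[534,266,54],[534,266,122]]))
E
```

```text
clock: 42.45
tool_pos: [628.0, 71.6, 259.8]
orientation: [-0.0, 3.141, -0.0]
contact_force: [-0.2, 0.4, 0.3]
finger_gap: 0.745
gripper_force: 0.0
clock: 44.82
tool_pos: [432.3, -264.1, 112.4]
orientation: [-0.0, 3.14, -0.001]
contact_force: [-0.2, -0.7, 0.0]
finger_gap: 0.755
gripper_force: 0.0
clock: 45.58
tool_pos: [432.2, -263.9, 112.4]
orientation: [-0.0, 3.141, -0.001]
contact_force: [-0.8, 0.9, 5.1]
finger_gap: 0.451
gripper_force: 59.9
[134 184  10  10  69] [138.68115942 188.26086957] [[532.69306095 260.88131058 122.        ]]
[[143.2435249  193.6102893 ]
 [136.45856344 187.81694205]]
```

```bash
python3 -m crank '[{"claw":0,"slide":[0,0,-6],"turn":0},{"claw":0,"slide":[0,0,-25],"turn":0},{"claw":0,"slide":[0,0,-50],"turn":0},{"claw":0,"slide":[0,0,-80],"turn":0},{"claw":0,"slide":[0,0,-110],"turn":0},{"claw":0,"slide":[0,0,-126],"turn":0},{"claw":0,"slide":[0,0,-131],"turn":0},{"claw":0,"slide":[-4,10,-131],"turn":0},{"claw":0,"slide":[-14,35,-131],"turn":0},{"claw":0,"slide":[-28,70,-131],"turn":0},{"claw":0,"slide":[-44,108,-131],"turn":0},{"claw":0,"slide":[-60,147,-131],"turn":0},{"claw":0,"slide":[-76,187,-131],"turn":0},{"claw":0,"slide":[-90,222,-131],"turn":0},{"claw":0,"slide":[-102,252,-131],"turn":0},{"claw":0,"slide":[-110,272,-131],"turn":0},{"claw":0,"slide":[-114,282,-131],"turn":0},{"claw":0,"slide":[-114,282,-131],"turn":0},{"claw":0,"slide":[-114,282,-131],"turn":0}]'
python3 -m crank '[{"claw":0,"slide":[0,0,10],"turn":0},{"claw":0,"slide":[0,0,35],"turn":0},{"claw":0,"slide":[0,0,65],"turn":0},{"claw":0,"slide":[0,0,95],"turn":0},{"claw":0,"slide":[0,0,115],"turn":0},{"claw":0,"slide":[0,0,125],"turn":0},{"claw":0,"slide":[0,0,128.5],"turn":0},{"claw":0,"slide":[0,0,130],"turn":0},{"claw":0,"slide":[0,0,130],"turn":0},{"claw":0,"slide":[0,0,130],"turn":0}]'
```

```text
clock: 48.0
tool_pos: [545.2, 16.7, 242.4]
orientation: [-0.002, -3.14, 0.002]
contact_force: [-0.2, -1.3, -3.5]
finger_gap: 0.451
gripper_force: 61.0
clock: 49.25
tool_pos: [546.3, 18.1, 113.5]
orientation: [-0.0, 3.14, 0.0]
contact_force: [-0.0, -0.4, 2.9]
finger_gap: 0.448
gripper_force: 61.5
```

```bash
python3 -m crank '[{"claw":0.75,"slide":[0,0,0],"turn":0},{"claw":0.75,"slide":[0,0,0],"turn":0},{"claw":0.75,"slide":[0,0,0],"turn":0},{"claw":0.75,"slide":[0,0,0],"turn":0},{"claw":0.75,"slide":[0,0,-12],"turn":0},{"claw":0.75,"slide":[0,0,-50],"turn":0},{"claw":0.75,"slide":[0,0,-90],"turn":0},{"claw":0.75,"slide":[0,0,-125],"turn":0},{"claw":0.75,"slide":[0,0,-147],"turn":0},{"claw":0.75,"slide":[0,0,-147],"turn":0}]'
python3 -m crank '[{"claw":0.5,"slide":[-3,-12,0],"turn":0},{"claw":0.5,"slide":[-9,-42,0],"turn":0},{"claw":0.5,"slide":[-18,-84,0],"turn":0},{"claw":0.5,"slide":[-27,-126,0],"turn":0},{"claw":0.5,"slide":[-36,-168,0],"turn":0},{"claw":0.5,"slide":[-45,-210,0],"turn":0},{"claw":0.5,"slide":[-54,-252,0],"turn":0},{"claw":0.5,"slide":[-62,-288,0],"turn":0},{"claw":0.5,"slide":[-65,-301.6,0],"turn":0},{"claw":0.5,"slide":[-65,-301.6,0],"turn":0},{"claw":0.5,"slide":[-65,-301.6,10],"turn":0},{"claw":0.5,"slide":[-65,-301.6,45],"turn":0},{"claw":0.5,"slide":[-65,-301.6,85],"turn":0},{"claw":0.5,"slide":[-65,-301.6,125],"turn":0},{"claw":0.5,"slide":[-65,-301.6,160],"turn":0},{"claw":0.5,"slide":[-65,-301.6,177],"turn":0},{"claw":0.5,"slide":[-65,-301.6,182],"turn":0},{"claw":0.5,"slide":[-65,-301.6,182],"turn":0},{"claw":0.5,"slide":[-65,-301.6,182],"turn":0}]'
python3 -m crank '[{"claw":0,"slide":[0,0,0],"turn":0},{"claw":0,"slide":[0,0,0],"turn":0},{"claw":0,"slide":[0,0,0],"turn":0},{"claw":0,"slide":[0,0,0],"turn":0},{"claw":0,"slide":[0,0,0],"turn":0},{"claw":0,"slide":[0,0,0],"turn":0}]' 25
python3 -m crank '[{"claw":0,"slide":[0,0,-10],"turn":0},{"claw":0,"slide":[0,0,-30],"turn":0},{"claw":0,"slide":[0,0,-60],"turn":0},{"claw":0,"slide":[0,0,-90],"turn":0},{"claw":0,"slide":[0,0,-110],"turn":0},{"claw":0,"slide":[0,0,-120],"turn":0},{"claw":0,"slide":[-1,12,-120],"turn":0},{"claw":0,"slide":[-2,40,-120],"turn":0},{"claw":0,"slide":[-3,75,-120],"turn":0},{"claw":0,"slide":[-4,110,-120],"turn":0},{"claw":0,"slide":[-5,145,-120],"turn":0},{"claw":0,"slide":[-6,180,-120],"turn":0},{"claw":0,"slide":[-6,208,-120],"turn":0},{"claw":0,"slide":[-6,222,-120],"turn":0},{"claw":0,"slide":[-6,226,-120],"turn":0},{"claw":0,"slide":[-6,226,-120],"turn":0},{"claw":0,"slide":[-6,226,-120],"turn":0}]'
python3 -m crank '[{"claw":0,"slide":[0,0,12],"turn":0},{"claw":0,"slide":[0,0,40],"turn":0},{"claw":0,"slide":[0,0,70],"turn":0},{"claw":0,"slide":[0,0,95],"turn":0},{"claw":0,"slide":[0,0,110],"turn":0},{"claw":0,"slide":[0,0,116],"turn":0},{"claw":0,"slide":[0,0,118.5],"turn":0},{"claw":0,"slide":[0,0,119.5],"turn":0},{"claw":0,"slide":[0,0,119.5],"turn":0},{"claw":0,"slide":[0,0,119.5],"turn":0}]'
```

```text
clock: 50.5
tool_pos: [547.0, 18.4, 262.0]
orientation: [-0.0, 3.137, 0.001]
contact_force: [0.8, 0.6, -0.9]
finger_gap: 0.755
gripper_force: 0.0
clock: 52.88
tool_pos: [611.9, -283.7, 79.2]
orientation: [-0.0, 3.139, -0.001]
contact_force: [-0.6, 0.5, 0.3]
finger_gap: 0.502
gripper_force: 0.0
clock: 53.62
tool_pos: [611.4, -283.7, 78.6]
orientation: [0.0, 3.14, -0.001]
contact_force: [-1.2, -0.3, 5.2]
finger_gap: 0.195
gripper_force: 24.6
clock: 55.75
tool_pos: [616.7, -59.2, 197.6]
orientation: [-0.003, -3.141, 0.001]
contact_force: [0.9, -0.1, -0.8]
finger_gap: 0.192
gripper_force: 24.5
clock: 57.0
tool_pos: [617.2, -57.5, 79.6]
orientation: [-0.0, 3.14, -0.0]
contact_force: [-2.0, -1.0, 6.8]
finger_gap: 0.194
gripper_force: 25.0
```

```bash
python3 -m crank '[{"claw":0,"slide":[0,0,-0.4],"turn":0},{"claw":0.5,"slide":[0,0,-0.4],"turn":0},{"claw":0.5,"slide":[0,0,-0.4],"turn":0},{"claw":0.5,"slide":[0,0,-0.4],"turn":0},{"claw":0.5,"slide":[0,0,-0.4],"turn":0},{"claw":0.5,"slide":[0,0,-15],"turn":0},{"claw":0.5,"slide":[0,0,-40],"turn":0},{"claw":0.5,"slide":[0,0,-80],"turn":0},{"claw":0.5,"slide":[0,0,-120],"turn":0},{"claw":0.5,"slide":[0,0,-160],"turn":0},{"claw":0.5,"slide":[0,0,-182],"turn":0},{"claw":0.5,"slide":[0,-15,-182],"turn":0},{"claw":0.5,"slide":[20,-55,-182],"turn":0},{"claw":0.5,"slide":[45,-100,-182],"turn":0},{"claw":0.5,"slide":[70,-150,-182],"turn":0},{"claw":0.5,"slide":[90,-195,-182],"turn":0},{"claw":0.5,"slide":[100,-215,-182],"turn":0},{"claw":0.5,"slide":[100,-220,-182],"turn":0},{"claw":0.5,"slide":[100,-220,-182],"turn":0}]'
python3 - <<'E'
from h import *
t=cams.read_camera('top')[:,:,::-1];s=cams.read_camera('side')[:,:,::-1]
cv2.imwrite('pics/t7.png',t)
a=crop(t,195,125,110,90,3.6,'pics/x.png');o=crop(cv2.imread('pics/top0.png'),195,125,110,90,3.6,'pics/y.png')
b=cv2.resize(s[90:280,130:330],(400,380),interpolation=2)
l=np.vstack([o,a])[:600];l=cv2.resize(l,(360,590))
b=cv2.copyMakeBorder(b,0,210,0,0,cv2.BORDER_CONSTANT)
cv2.imwrite('pics/f7.png',np.hstack([l,b]))
E
```

```text
clock: 59.38
tool_pos: [517.1, -277.0, 259.7]
orientation: [0.001, -3.141, -0.002]
contact_force: [0.4, 0.9, -0.4]
finger_gap: 0.5
gripper_force: 0.0
```

View pics/f7.png

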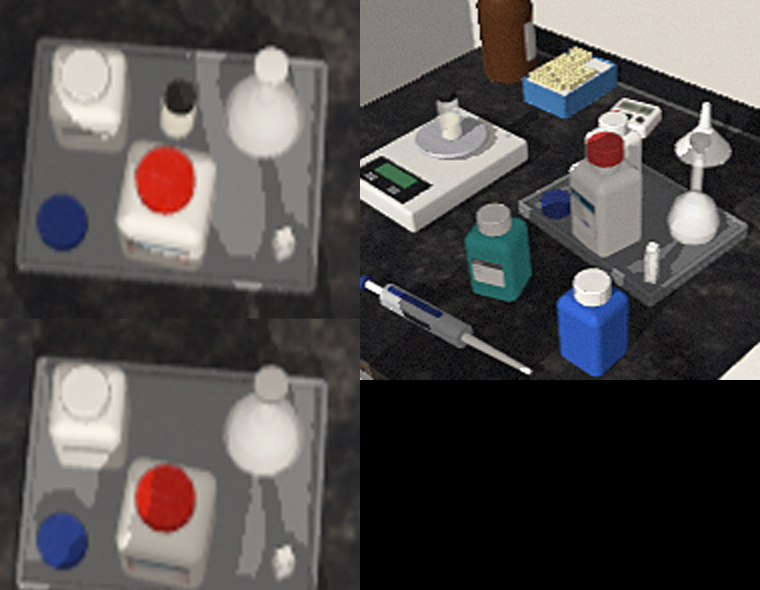

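All three are back where they started: before and after match to within about 1 px for the caps (small bottle, red cap and flask stopper). Everything is upright, the vial stands on the pan, and the cuvette is still standing. Handing in.

```bash
python3 -c "
from station import manip
print(manip.hand_in())"
```

```text
the job is handed in; nothing more can be done
None
```

The job is handed in at about 59 s: the vial stands on the pan within roughly 5 mm of its middle, both bottles and the flask are upright on their original spots to within about 1 px in the top view, and the cuvette is still standing.

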